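Load and lock a sample bottle on the shaker

ROBOT

A 6-joint arm with a two-finger parallel gripper is mounted at the origin on the work surface. World frame = base frame: x ahead of the robot, y to its left, z up, the work surface at z = 0. Lengths are in m, angles in rad, forces in N, time in s.
With the tool pointing down it reaches from about 0.3 to 0.875 m from the base axis. Payload 6.4 kg.
Tool frame: the origin (TCP) lies midway between the tips of the shut fingers; the grasp point (between the pads) lies 19 mm behind it; x points along the fingers, y is the direction in which the jaws open and shut, and the axes are right-handed (so a half turn about x gives the same grasp; the last joint's range is limited). The gripper opens to 85 mm and grips with 20 to 120 N. Pads are 22 mm wide; open, the fingers measure 114 mm over their backs; the gripper's body (76 mm by 85 mm) begins 54 mm behind the grasp point. The pads swing forward as they close: fully open they stand 13 mm farther back than shut.
Start: joints at [-0.206, 0.181, 1.607, -0, 1.354, -0.206], TCP at [0.575, 0, 0.231] pointing down, gripper open.
Joint ranges: [-2.99, 2.99], [-0.89, 2.07], [0.3, 2.58], [-1.14, 4.28], [0, 2.63], [-3.12, 3.12]. Speed limits (rad/s): [2.57, 2.57, 3.01, 3.14, 3.14, 3.14].

INTERFACE

Orientations are given as a unit quaternion [w, x, y, z].
In Python, from bench import ctrl gives the robot as it stands.
- The arm moves only by the tool servo_tool, never from a script. Its argument "targets" is a list of rows, each a list of 7 numbers: the turn, a rotation vector about the tool's x, y, z in rad, then the shift along the tool's x, y, z in mm, then the opening, from -1 (shut) to 1 (fully open). A call has exactly 8 rows; each row is the pose to reach, as a shift and turn from the pose measured when the call began, along the tool's axes at that moment; what a row does not reach only later rows make up. A row lasts 1/8 s, in which the tool goes at most 62.5 mm and 10.7 degrees, less where a joint would pass 70% of its speed; a pose out of reach is approached as far as the arm can. A call with a gripper value outside its range is refused whole. The fingers move at their own pace and stop on an object; the grip force is fixed at half the most. Time passes only in rows, so rows that repeat a pose let the fingers close, or fill a call up. It gives the time, the measured TCP pose, the force and the opening at its end, in the units of the state.
- ctrl.get_obs(): the state, without advancing time (a new reading comes with each control period).
- ctrl.camera(name): name is "scene" or "side" or "wrist"; returns a dict with "pixels" (400x640x3 uint8, blue, green, red), "intrinsics" (3x3 intrinsics, pixels), "D" ([k1, k2, p1, p2, k3] as OpenCV has them; the pictures are not rectified), "R" (3x3) and "t" (3): a world point X has camera coordinates R X + t; the wrist camera has in their place "tool_from_camera" (4x4, takes a point from camera to tool coordinates, whose origin is the TCP and whose axes are the tool frame's). Camera axes: x right, y down, z forward; pixel columns grow to the right and rows downward; lengths in m; the calibration is good to about 2 mm. A picture is of the moment at which its call begins: read the wrist's pose just before it. There is no depth.
- ctrl.hand_in(): hands the job in, once; it reports no verdict.
The state is a dict: "time_s": time; "q": joint angles; "dq": joint speeds; "joint_efforts": joint torques, N m; "eef_pos": TCP position; "eef_rot": TCP orientation; "wrist_force": force on the tool from outside, world axes, zero at the start; "torque": the same for the moment, N m; "opening": opening from 0.0 (shut) to 1.0 (fully open).
Only numpy, scipy, OpenCV 4.12 (cv2) and the standard library are available. Lean on these libraries where they do the work, as an engineer would, in place of code of your own. Each camera call takes 0.05 s, during which the arm holds its last target.

TASK

Load the sample bottle that stands at the open end of the shaker's front lane: tip it over against the edge of the black bed so that it lies flat in the lane, cap towards the end stop. Then take the red-handled hold-down clamp from the grey rack, pass its T-head lengthwise through the slot in front of that lane until its collar sits on the platform, and turn it a quarter turn so that the head is locked under the platform and the finger points straight across over the bottle. Let go, and leave everything else where it is.

Things in the scene. Friction and masses are not known exactly. Their poses are not given: they have to be found in the camera images.
- shaker: Fixed shaker: white base, aluminium platform 290 x 360 mm, 6 mm thick, top 90 mm above the bench, 30 mm free space under it. Origin on the bench under its centre; x to its rear (away from the panel), y along the two lanes towards their end stops, z up. The front lane's centre line is at x = -35 mm.
- rear_lane (a point): Middle of the rear lane (x = 50 mm in the shaker's frame), 100 mm above the bench: already loaded with a like bottle lying down (top 170 mm above the bench) under a like clamp (handle top 217 mm above the bench). Fixed; they show the finished state.
- bed (a point): Centre of the front lane's black bed on its top, 100 mm above the bench; axes as the shaker's. Bed 210 mm along y, 10 mm thick. Its -y edge, a 10 mm step up from bare platform, is the stop for the bottle's base; at the +y end a steel end stop. Steel rails along both sides, 78 mm apart inside, 12 mm higher than the bed, run 80 mm further to -y past the bottle's start.
- slot (a point): Centre of the slot through the platform in front of the front lane, at the platform's top (90 mm above the bench), at x = -105, y = -20 mm in the shaker's frame; axes as the shaker's. Slot 33 mm long (y), 13.5 mm wide (x), with a thin dark border.
- sample_bottle: Square white plastic bottle, blue round cap, 0.3 to 0.55 kg: body 70 x 70 x 140 mm. Origin at the centre of its underside, z to the cap. Starts upright on the bare platform at the open -y end of the front lane, 0 to 15 mm from the bed's edge, square to the rails. Pushed to +y 120 to 135 mm above its base (1 to 3 N) it tips, balances at some 25 degrees, then falls onto the bed.
- bottle_middle (a point): Centre of the square body of the sample bottle, 70 mm from its underside.
- bottle_cap (a point): Centre of the top of the sample bottle's blue cap (48 mm diameter), 172 mm from its underside.
- clamp: Loose hold-down clamp, 0.14 kg, balanced on its axis, upright in one of the rack's wells, any yaw. Origin: underside centre of its black collar (40 mm wide), z up, x along finger, T-head and handle. Red handle bar 44 mm long (x), 14 mm wide (y), 91 to 127 mm above the origin: grip across the 14 mm. Under it a metal finger, 16 mm wide, x = -24 to 62 mm, 83 to 91 mm above the origin.
- clamp_head (a point): Centre of the clamp's T-head, 13 mm below the collar's underside: 28 mm long (clamp x), 10 mm wide (y), 6 mm thick, with a narrower lead-in below reaching 19 mm under the collar; stem 10 mm in diameter. With the collar on the platform the head has 4 mm of air below the plate, so it turns freely there.
- finger_tip (a point): Underside of the clamp finger's tip, 62 mm from the stem's axis, 83 mm above the collar's underside; it passes 3 mm over the lying bottle.
- rack: Fixed grey block 190 (x) x 90 (y) x 40 mm with two round wells 34 mm wide, 30 mm deep, at x = -50 and +50 mm. Origin at the centre of its underside. The clamp's collar rests on its top.
- post: Spare steel post with a round black knob 28 mm wide, in the rack's other well, top 100 mm above the rack. Origin at its collar's underside. Leave it.
- amber_bottle: Brown glass bottle, 104 mm diameter, 167 mm tall; origin at the centre of its underside. Leave it.
- wash_bottle: White wash bottle with red cap and nozzle, 72 mm diameter, 205 mm tall; origin under its centre. Leave it.
- kit_carton: Blue and white carton 85 x 150 x 70 mm; origin at the centre of its underside. Leave it.
- beaker: Glass beaker 80 mm diameter, 95 mm tall; origin under its centre. Leave it.
- reagent_jar: Small brown jar, 60 mm diameter, 85 mm tall; origin under its centre. Leave it.
- spatula: Flat steel laboratory spatula, 190 mm long, 5 mm thick, lying on the bench; origin under its middle. Leave it.

How it is judged:
On the way, in this order (a step that is already met when the one before it is completed fails the run):
1. the sample bottle lies flat in the front lane, cap towards the end stop (angle between sample_bottle's own z axis and vertical between 1.49 and 1.65 rad and angle between the z axis of sample_bottle and the y axis of shaker, either way round below 0.12 rad and x of bottle_middle in the frame of shaker between -0.045 and -0.025 m and z of bottle_middle in the frame of shaker between 0.13 and 0.14 m and y of bottle_cap in the frame of shaker above 0.03 m), for 0.2 s.
2. the clamp's T-head has gone lengthwise through the slot, collar on the platform (horizontal distance between clamp and slot below 0.005 m and z of clamp in the frame of shaker below 0.0935 m and angle between clamp's own z axis and vertical below 0.09 rad and angle between the x axis of clamp and the y axis of shaker, either way round below 0.35 rad), for 0.1 s.
3. the clamp is turned a quarter turn, finger over the bottle (horizontal distance between clamp and slot below 0.005 m and z of clamp in the frame of shaker below 0.0935 m and angle between clamp's own z axis and vertical below 0.09 rad and angle between the x axis of clamp and the x axis of shaker, either way round below 0.26 rad and x of finger_tip in the frame of shaker above -0.06 m), for 0.2 s.
At the end, for the whole second after the job is handed in: At rest and released: bottle flat (5 deg) on the front bed between the rails, along the lane (7 deg), cap towards the end stop; clamp upright (5 deg), within 5 mm of the slot centre, collar within 3.5 mm of the platform, finger square across (15 deg) with its tip 10 mm or more over the bottle (all of step 1 and all of step 3 and linear speed of each of sample_bottle, clamp below 0.02 m/s); the robot touches nothing.
It fails at once if the spare post is moved by more than 30 mm (distance of post from where it was at the start of the episode above 0.03 m).
It fails at once if a bystander on the bench is moved by more than 30 mm (distance of any of amber_bottle, wash_bottle, kit_carton, beaker, reagent_jar, spatula from where it was at the start of the episode above 0.03 m).
It fails at once if a bystander is tipped over (angle between any of post, amber_bottle, wash_bottle, kit_carton, beaker, reagent_jar's own z axis and vertical above 0.5 rad).
It also fails if it takes over 56 s, if anything falls off the work surface, if the arm or the gripper's body presses on something with over 40 N, if the wrist force passes 120 N, or if a joint passes its speed limit or range.

## Working session

There is one attempt and no reset: what is moved stays moved. The work goes in short steps, Python scripts to look and compute and a tool call to move; the robot and the scene stay as the last step left them, time stands still between calls to the robot, and variables do not carry over. Pictures are saved under pics/ and viewed, and the job is handed in when it is done.

Besides the shell and the picture viewer there is one more tool, called after "Request:" in YAML: its name, and indented under it one key for each argument. servo_tool: Moves the arm, as the interface text tells. Its arguments: {"type":"object","properties":{"targets":{"type":"array","items":{"type":"array","items":{"type":"number"}}}},"required":["targets"]}

```bash
ls; mkdir -p pics; python3 - <<'E'
from bench import ctrl
import cv2,pickle
o=ctrl.get_obs(); print(o)
d={}
for n in ["scene","side","wrist"]:
    c=ctrl.camera(n); d[n]=c; cv2.imwrite(f"pics/{n}0.png",c["pixels"])
    print(n,c["intrinsics"],c["D"],c.get("R"),c.get("t"),c.get("tool_from_camera"))
pickle.dump((o,d),open("c0.pkl","wb"))
E
```

```text
pics
{'time_s': 0.0, 'q': array([-2.06290678e-01,  1.81546175e-01,  1.60800464e+00, -6.07276766e-05,
        1.35378306e+00, -2.06321304e-01]), 'dq': array([-0.00159877, -0.00043322,  0.00041562,  0.00012197, -0.00079345,
       -0.00078963]), 'joint_efforts': array([ 3.41415571e-04, -4.44869328e+01, -3.51340663e+01, -2.51131587e-04,
        9.11703974e-03,  3.43231875e-05]), 'eef_pos': array([5.74450095e-01, 1.18621167e-04, 2.30382888e-01]), 'eef_rot': array([ 0.49950698,  0.49963442,  0.50051452, -0.50034332]), 'wrist_force': array([ 0.40026952, -0.05696821, -0.34136013]), 'torque': array([-0.01602274,  0.00126584,  0.00571534]), 'opening': 1.0009062688660988}
scene [[394.38659656   0.         320.77518567]
 [  0.         394.38659656 196.08971994]
 [  0.           0.           1.        ]] [-0.05801683  0.          0.          0.          0.        ] [[ 0.88150692  0.47214705  0.00476679]
 [ 0.25777132 -0.47275626 -0.84264789]
 [-0.39560018  0.74402869 -0.53844388]] [-0.46150351  0.0296196   1.39916955] None
side [[372.13030577   0.         318.8550931 ]
 [  0.         372.13030577 197.69702158]
 [  0.           0.           1.        ]] [0.0233339 0.        0.        0.        0.       ] [[-0.84335789 -0.53730876  0.00683821]
 [-0.38594485  0.59682494 -0.70345331]
 [ 0.37389041 -0.59590207 -0.71070857]] [0.42844923 0.29578786 1.20009519] None
wrist [[295.3034092    0.         314.72811431]
 [  0.         295.3034092  197.88053189]
 [  0.           0.           1.        ]] [-0.04466231  0.          0.          0.          0.        ] None None [[ 2.42676402e-04 -2.73509509e-01  9.61869268e-01 -1.42489672e-01]
 [ 9.99999737e-01  7.23684210e-04 -4.65154943e-05  1.13155904e-03]
 [-6.83367172e-04  9.61869027e-01  2.73509613e-01 -6.97947401e-02]
 [ 0.00000000e+00  0.00000000e+00  0.00000000e+00  1.00000000e+00]]
```

View pics/scene0.png

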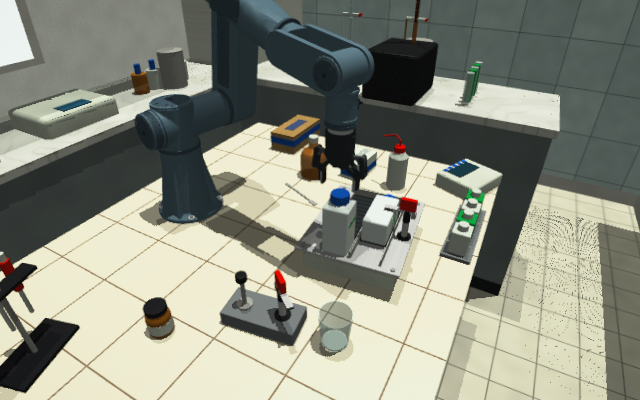

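View pics/side0.png

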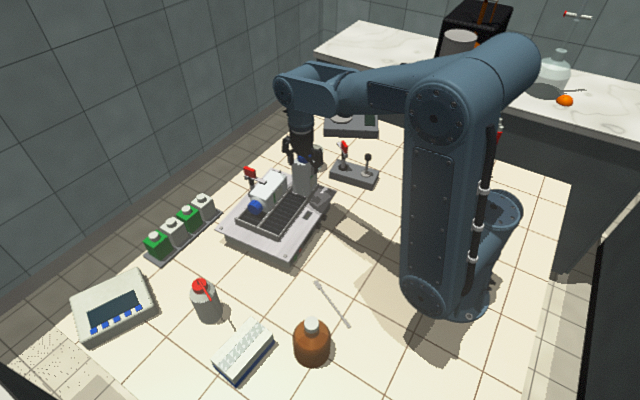

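View pics/wrist0.png

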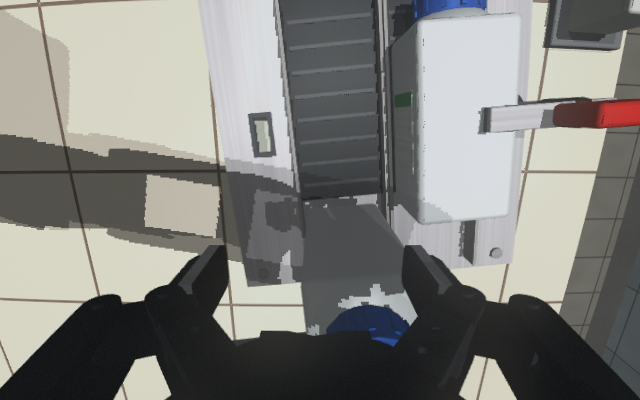

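```bash
cat > h.py <<'E'
import numpy as np,cv2,pickle
from scipy.spatial.transform import Rotation as Ro
def Rt(o): 
    q=o["eef_rot"]; return Ro.from_quat([q[1],q[2],q[3],q[0]]).as_matrix()
def cam(c,o):
    if c.get("R") is not None: return np.array(c["R"]),np.array(c["t"]).ravel()
    T=np.array(c["tool_from_camera"]); R=Rt(o)@T[:3,:3]; p=Rt(o)@T[:3,3]+o["eef_pos"]
    return R.T,-R.T@p
def rays(c,o,px):
    R,t=cam(c,o); u=cv2.undistortPoints(np.array(px,float).reshape(-1,1,2),np.array(c["intrinsics"]),np.array(c["D"])).reshape(-1,2)
    d=np.c_[u,np.ones(len(u))]@R; return -R.T@t,d
def plane(c,o,px,z):
    C,d=rays(c,o,px); return C+d*((z-C[2])/d[:,2])[:,None]
def proj(c,o,X):
    R,t=cam(c,o); return cv2.projectPoints(np.array(X,float).reshape(-1,1,3),cv2.Rodrigues(R)[0],t,np.array(c["intrinsics"]),np.array(c["D"]))[0].reshape(-1,2)
def tri(l):  # list of (c,o,px)
    A=np.zeros((3,3));b=np.zeros(3)
    for c,o,px in l:
        C,d=rays(c,o,[px]); d=d[0]/np.linalg.norm(d[0]); P=np.eye(3)-np.outer(d,d); A+=P;b+=P@C
    X=np.linalg.solve(A,b); return X
def save(name,im,box=None,s=1):
    if box: x0,y0,x1,y1=box; im=im[y0:y1,x0:x1]
    cv2.imwrite("pics/"+name,cv2.resize(im,None,fx=s,fy=s,interpolation=cv2.INTER_CUBIC))
def blobs(c,f,amin=15):
    h=cv2.cvtColor(c["pixels"],cv2.COLOR_BGR2HSV).astype(int); m=f(h[...,0],h[...,1],h[...,2]).astype(np.uint8)
    n,l,st,ce=cv2.connectedComponentsWithStats(m); return [(st[i].tolist(),ce[i].round(1).tolist()) for i in range(1,n) if st[i][4]>=amin]
red=lambda h,s,v:((h<8)|(h>172))&(s>140)&(v>60)
blue=lambda h,s,v:(h>100)&(h<130)&(s>120)&(v>50)
E
python3 - <<'E'
from h import *
o,d=pickle.load(open("c0.pkl","rb"))
for n in d:
    print(n,"red",blobs(d[n],red),"blue",blobs(d[n],blue))
save("sc0a.png",d["scene"]["pixels"],(210,170,430,360),3.5)
save("sd0a.png",d["side"]["pixels"],(210,120,390,280),4)
save("w0a.png",d["wrist"]["pixels"],(190,0,540,290),2.2)
E
```

```text
scene red [([383, 134, 23, 20, 139], [397.4, 144.4]), ([400, 197, 18, 15, 208], [408.0, 204.3]), ([0, 257, 14, 19, 157], [6.4, 266.5]), ([274, 270, 12, 24, 177], [279.9, 281.6]), ([14, 284, 10, 8, 42], [19.0, 287.6])] blue [([149, 59, 6, 10, 45], [151.5, 63.9]), ([134, 64, 7, 10, 53], [136.7, 68.4]), ([271, 123, 49, 24, 260], [295.1, 137.6]), ([367, 160, 9, 11, 39], [371.3, 165.3]), ([341, 169, 10, 7, 33], [344.5, 172.0]), ([330, 188, 20, 18, 280], [339.6, 196.8]), ([385, 195, 11, 3, 16], [390.1, 195.8])]
side red [([496, 132, 7, 11, 34], [498.3, 135.4]), ([342, 141, 6, 12, 45], [344.0, 146.3]), ([243, 166, 12, 11, 89], [249.1, 171.1]), ([192, 278, 20, 23, 178], [200.3, 286.1])] blue [([298, 156, 6, 6, 23], [300.3, 158.3]), ([249, 200, 13, 10, 72], [255.2, 204.2]), ([135, 305, 7, 6, 30], [137.8, 307.4]), ([124, 310, 7, 7, 32], [127.3, 312.8]), ([113, 315, 7, 7, 32], [116.3, 318.2]), ([102, 321, 7, 7, 35], [104.8, 324.2]), ([90, 326, 7, 8, 37], [93.3, 329.9]), ([233, 366, 21, 21, 56], [242.8, 376.8])]
wrist red [([596, 99, 44, 29, 1095], [618.4, 113.4])] blue [([413, 0, 73, 18, 744], [443.4, 5.4]), ([342, 305, 67, 42, 1539], [378.3, 323.6])]
```

View pics/sc0a.png

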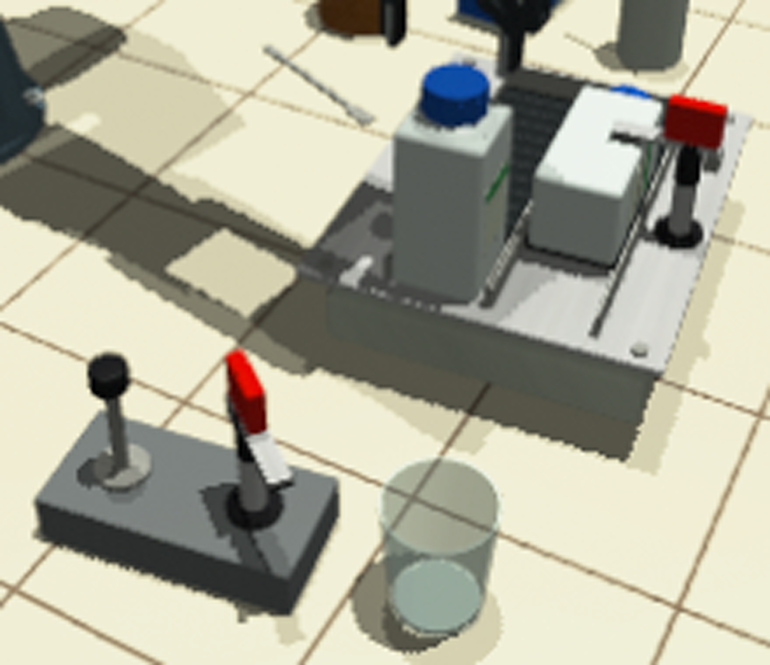

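View pics/sd0a.png

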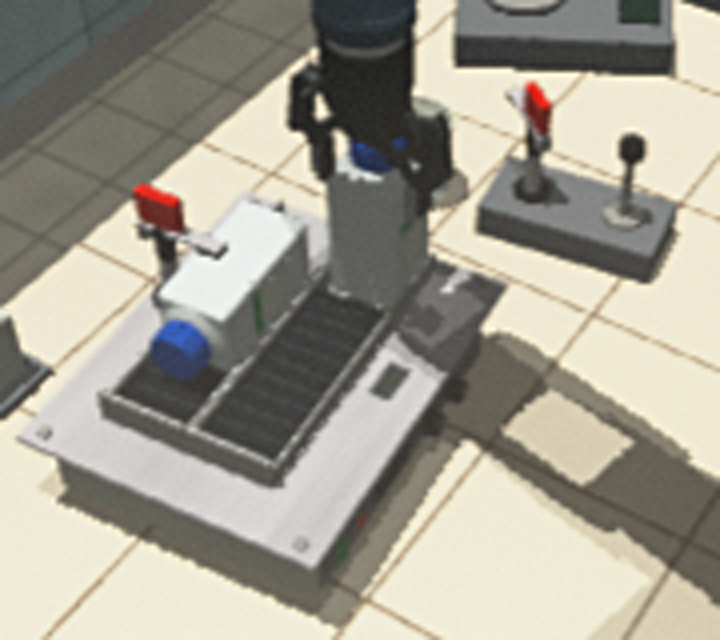

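View pics/w0a.png

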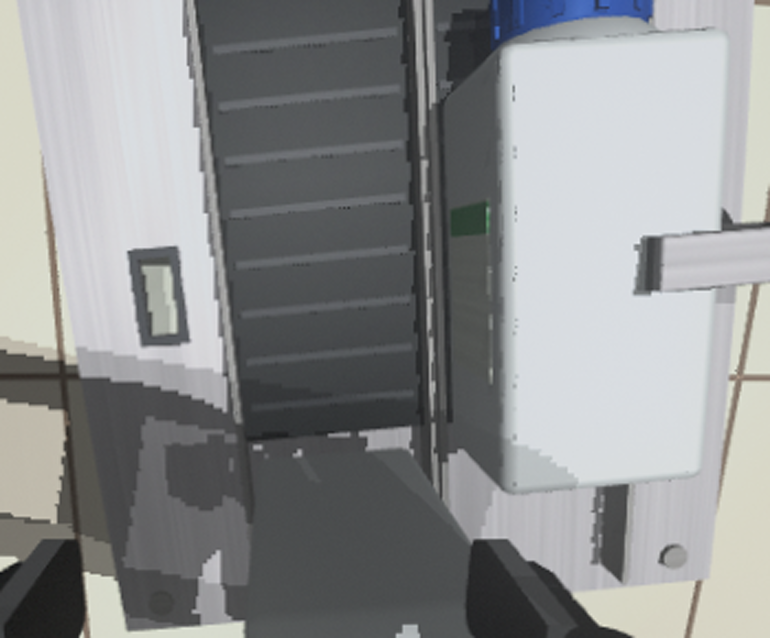

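```bash
python3 - <<'E'
from h import *
o,d=pickle.load(open("c0.pkl","rb"))
w=d["wrist"];sc=d["scene"];sd=d["side"]
f=lambda a:[[190+x/2.2,y/2.2] for x,y in a]
s=plane(w,o,f([(128,252),(177,246),(189,341),(140,347)]),.09); print("slot",s[:,:2].round(4).tolist(),s.mean(0))
e=lambda a:np.degrees(np.arctan2(a[1],a[0]))
print("yaw from long edges",e(s[0]-s[3])-90,e(s[1]-s[2])-90)
r=plane(w,o,f([(187,10),(244,440),(406,10),(428,480)]),.112); print("rail tops",r[:,:2].round(4).tolist(),e(r[0]-r[1])-90,e(r[2]-r[3])-90)
b=plane(w,o,f([(245,438),(415,426)]),.1);print("bed edge",b,e(b[1]-b[0]))
# platform corners
g=lambda a:[[210+x/4,120+y/4] for x,y in a]
p=plane(sd,o,g([(20,437),(320,568),(505,287)]),.09);print("plat side",p[:,:2],e(p[0]-p[1]),e(p[1]-p[2])-90,np.linalg.norm(p[0]-p[1]),np.linalg.norm(p[2]-p[1]))
k=lambda a:[[210+x/3.5,170+y/3.5] for x,y in a]
p=plane(sc,o,k([(300,272),(660,372),(750,120)]),.09);print("plat scene",p[:,:2],e(p[1]-p[0]),e(p[2]-p[1])-90,np.linalg.norm(p[0]-p[1]),np.linalg.norm(p[2]-p[1]))
# cap top centre: scene ellipse (455,83) crop
print("cap scene",plane(sc,o,k([(455,81)]),.262))
# clamp handle top, post
print("cap wrist", plane(w,o,[[370,306],[330,330],[409,330]],.262))
print("collar scene",plane(sc,o,k([(254,507)]),.045), "rack top", plane(sc,o,k([(97,412),(340,485),(285,575),(38,502)]),.04))
print("handle scene", plane(sc,o,k([(236,352),(262,425),(247,388)]),.15),"fingertip",plane(sc,o,k([(278,478)]),.128))
print("side: collar",plane(sd,o,g([(533,190)]),.045),"handle",plane(sd,o,g([(538,108)]),.15),"finger tip",plane(sd,o,g([(516,98)]),.128),"post knob",plane(sd,o,g([(632,150)]),.125),plane(sc,o,k([(110,378)]),.125))
print("beaker",plane(sc,o,k([(437,500)]),.095))
print("rack side", plane(sd,o,g([(508,157),(675,208),(650,260),(480,210)]),.04))
E
```

```text
slot [[0.5136, 0.0698], [0.5344, 0.0721], [0.5381, 0.0322], [0.5165, 0.0296]] [0.5256365  0.05092816 0.09      ]
yaw from long edges 4.253303932852845 5.354669610103571
rail tops [[0.5439, 0.1542], [0.5626, -0.0063], [0.6224, 0.1543], [0.6409, -0.024]] 6.65396039859057 5.9229939997074155
bed edge [[ 0.56248984 -0.0088653   0.1       ]
 [ 0.63658821 -0.00333152  0.1       ]] 4.271005847145224
plat side [[ 0.74910774  0.27266257]
 [ 0.45995778  0.24422885]
 [ 0.49844754 -0.104269  ]] 5.616155489935428 6.302475379672586 0.29054462180899054 0.3506169111304441
plat scene [[ 0.50817748 -0.11556171]
 [ 0.78899806 -0.08807162]
 [ 0.75612961  0.25957825]] 5.590984320064317 5.4009572007507245 0.28216290410318906 0.3492001874530106
cap scene [[ 0.6070641  -0.05792703  0.262     ]]
cap wrist [[ 0.59994296 -0.01096425  0.262     ]
 [ 0.58257573 -0.02368592  0.262     ]
 [ 0.61848094 -0.02393585  0.262     ]]
collar scene [[ 0.57906905 -0.29527129  0.045     ]] rack top [[ 0.42763649 -0.27255032  0.04      ]
 [ 0.6182257  -0.24701898  0.04      ]
 [ 0.62447026 -0.3294568   0.04      ]
 [ 0.44486359 -0.35938901  0.04      ]]
handle scene [[ 0.55198289 -0.26532493  0.15      ]
 [ 0.60184742 -0.31196833  0.15      ]
 [ 0.5763148  -0.2895827   0.15      ]] fingertip [[ 0.6218773  -0.32714437  0.128     ]]
side: collar [[ 0.56950724 -0.28510064  0.045     ]] handle [[ 0.57115424 -0.28661389  0.15      ]] finger tip [[ 0.61152044 -0.31438415  0.128     ]] post knob [[ 0.4746467  -0.30756895  0.125     ]] [[ 0.47610836 -0.30515447  0.125     ]]
beaker [[ 0.70314306 -0.27023618  0.095     ]]
rack side [[ 0.62168098 -0.32270704  0.04      ]
 [ 0.43471137 -0.3454009   0.04      ]
 [ 0.42101677 -0.26103113  0.04      ]
 [ 0.60236046 -0.23314884  0.04      ]]
```

Request:
servo_tool:
  targets:
    - [0, 0, 0, -50, 0, 0, 0]
    - [-0.05, 0, 0, -90, 0, 0, -1]
    - [-0.098, 0, 0, -90, 15, 50, -1]
    - [-0.098, 0, 0, -90, 30, 100, -1]
    - [-0.098, 0, 0, -90, 40, 140, -1]
    - [-0.098, 0, 0, -90, 41, 150, -1]
    - [-0.098, 0, 0, -90, 41, 150, -1]
    - [-0.098, 0, 0, -90, 41, 150, -1]

```text
time_s: 1.15
eef_pos: [0.6156, -0.1485, 0.3205]
eef_rot: [0.524, 0.474, 0.525, -0.475]
wrist_force: [1.3, -0.0, 0.5]
opening: -0.0
```

```bash
cat >> h.py <<'E'
def snap(tag,names=("scene","side","wrist")):
    from bench import ctrl
    o=ctrl.get_obs(); d={}
    for n in names: d[n]=ctrl.camera(n); cv2.imwrite(f"pics/{tag}_{n}.png",d[n]["pixels"])
    pickle.dump((o,d),open(tag+".pkl","wb")); print(o["time_s"],o["eef_pos"].round(4),"tool y",Rt(o)[:,1].round(3),"F",o["wrist_force"].round(1),"op",round(o["opening"],3)); return o,d
E
python3 - <<'E'
from h import *
o,d=snap("c1")
E
```

```text
1.15 [ 0.6156 -0.1485  0.3205] tool y [ 0.995  0.099 -0.001] F [ 1.3 -0.   0.5] op -0.0
```

View pics/c1_wrist.png

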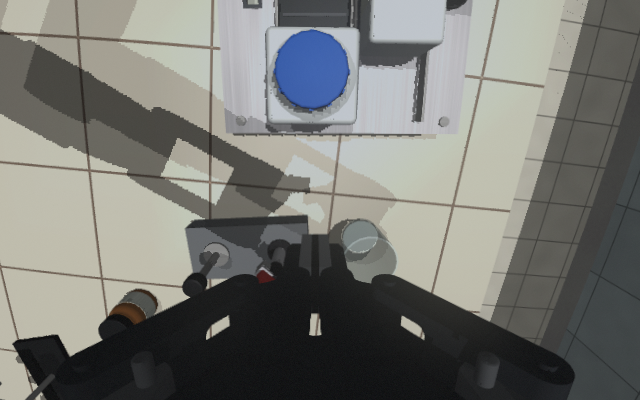

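View pics/c1_side.png

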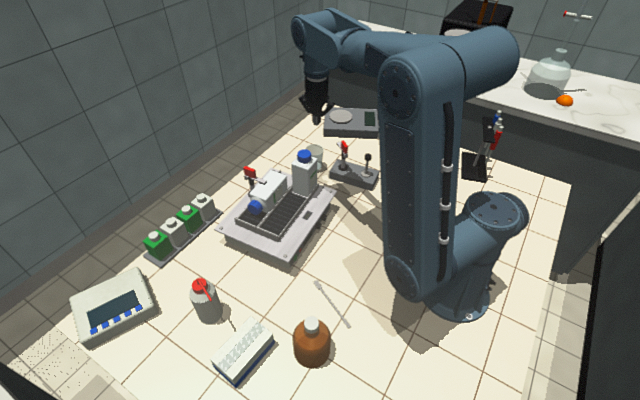

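```bash
python3 - <<'E'
from h import *
o,d=pickle.load(open("c1.pkl","rb"))
w=d["wrist"]
print([b for b in blobs(w,blue,200)],[b for b in blobs(d["side"],blue,20)][:2])
print("cap w",plane(w,o,[[312,69]],.262)); print("cap tri",tri([(d["scene"],o,[340,193.5]),(w,o,[312,69])]))
s=plane(w,o,[[266,27],[358,27],[358,125],[267,125]],.228);print(s.round(4)[:,:2],s.mean(0))
p=plane(w,o,[[227,133],[459,133]],.09);print("plat front edge",p)
X=s.mean(0)-o["eef_pos"]; R=Rt(o); print("bottle centre in tool axes mm",(R.T@X*1000).round(1))
E
```

```text
[([274, 29, 76, 82, 4546], [311.3, 69.1])] [([492, 114, 9, 10, 38], [495.0, 118.3]), ([298, 150, 13, 9, 100], [303.8, 154.0])]
cap w [[ 0.60518398 -0.05146661  0.262     ]]
cap tri [ 0.60452632 -0.05094482  0.25633739]
[[ 0.5685 -0.0215]
 [ 0.6346 -0.015 ]
 [ 0.6438 -0.0836]
 [ 0.5736 -0.0907]] [ 0.6051214  -0.05270438  0.228     ]
plat front edge [[ 0.50300665 -0.1118839   0.09      ]
 [ 0.79108432 -0.0824092   0.09      ]]
bottle centre in tool axes mm [ 92.6  -0.8 -96.3]
```

Request:
servo_tool:
  targets:
    - [0, 0, 0, 40, 0, 0, -1]
    - [0, 0, 0, 80, 0, 0, -1]
    - [0, 0, 0, 100, -1, 0, -1]
    - [0, 0, 0, 100, -1, -20, -1]
    - [0, 0, 0, 100, -1, -35, -1]
    - [0, 0, 0, 100, -1, -43, -1]
    - [0, 0, 0, 100, -1, -50, -1]
    - [0, 0, 0, 100, -1, -57, -1]

```text
time_s: 2.3
eef_pos: [0.6094, -0.092, 0.2217]
eef_rot: [0.525, 0.474, 0.524, -0.475]
wrist_force: [0.7, -1.9, 1.1]
opening: 0.001
```

Request:
servo_tool:
  targets:
    - [0, 0, 0, 1, 0, -8, -1]
    - [0, 0, 0, 1, 0, -15, -1]
    - [0, 0, 0, 1, 0, -22, -1]
    - [0, 0, 0, 1, 0, -28, -1]
    - [0, 0, 0, 1, 0, -34, -1]
    - [0, 0, 0, 1, 0, -40, -1]
    - [0, 0, 0, 1, 0, -44, -1]
    - [0, 0, 0, 1, 0, -46, -1]

```text
time_s: 3.3
eef_pos: [0.6047, -0.0459, 0.2205]
eef_rot: [0.525, 0.474, 0.524, -0.475]
wrist_force: [0.4, -0.7, -1.0]
opening: 0.002
```

```bash
python3 - <<'E'
from h import *
o,d=snap("c2",["scene","side"])
a=d["scene"]["pixels"][130:300,240:440];b=d["side"]["pixels"][110:280,200:400]
save("c2.png",np.hstack([a,b]),None,2)
E
```

```text
3.3 [ 0.6047 -0.0459  0.2205] tool y [0.995 0.1   0.   ] F [ 0.4 -0.7 -1. ] op 0.002
```

View pics/c2.png

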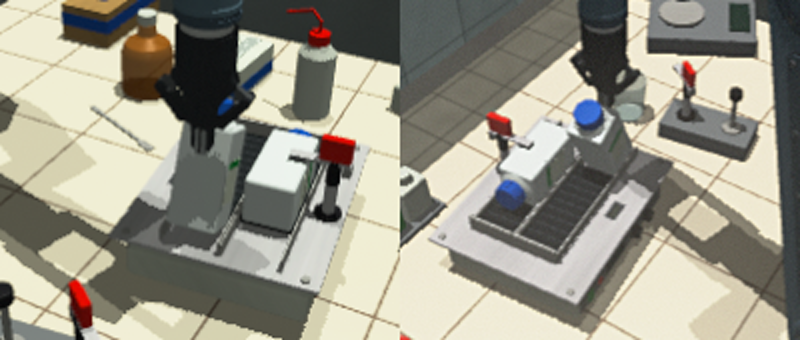

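Request:
servo_tool:
  targets:
    - [0, 0, 0, 0, 0, -6, -1]
    - [0, 0, 0, 0, 0, -12, -1]
    - [0, 0, 0, 0, 0, -18, -1]
    - [0, 0, 0, 0, 0, -24, -1]
    - [0, 0, 0, 0, 0, -29, -1]
    - [0, 0, 0, 0, 0, -29, -1]
    - [0, 0, 0, 0, 0, -29, -1]
    - [0, 0, 0, 0, 0, -29, -1]

```text
time_s: 4.4
eef_pos: [0.6018, -0.0173, 0.2205]
eef_rot: [0.525, 0.474, 0.524, -0.475]
wrist_force: [-0.9, -0.1, -0.3]
opening: 0.004
```

```bash
python3 - <<'E'
from h import *
o,d=snap("c3")
a=d["scene"]["pixels"][130:300,240:440];b=d["side"]["pixels"][110:280,200:400]
save("c3.png",np.hstack([a,b]),None,2)
E
```

```text
4.4 [ 0.6018 -0.0173  0.2205] tool y [0.995 0.099 0.   ] F [-0.9 -0.1 -0.3] op 0.004
```

View pics/c3.png

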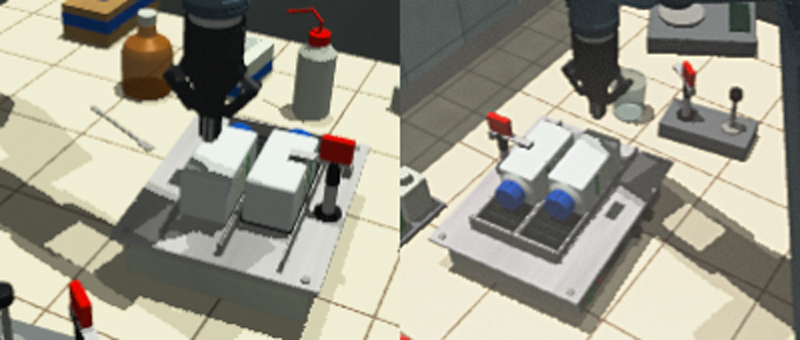

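View pics/c3_wrist.png

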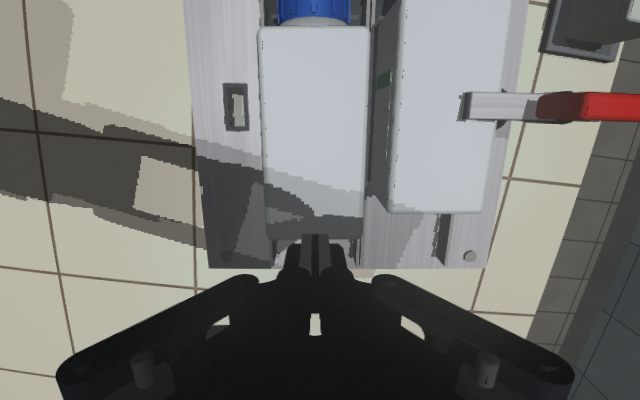

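Request:
servo_tool:
  targets:
    - [0, 0, 0, -40, 0, 10, -1]
    - [-0.15, 0, 0, -80, 0, 60, -1]
    - [-0.3, 0, 0, -85, -3, 120, 0]
    - [-0.45, 0, 0, -85, -6, 180, 0]
    - [-0.6, 0, 0, -85, -9, 240, 0]
    - [-0.75, 0, 0, -85, -11, 290, 0]
    - [-0.79, 0, 0, -85, -11, 311, 0]
    - [-0.79, 0, 0, -85, -11, 311, 0]

```text
time_s: 5.55
eef_pos: [0.6212, -0.3296, 0.305]
eef_rot: [0.666, 0.237, 0.666, -0.237]
wrist_force: [-0.7, 0.4, 0.0]
opening: 0.498
```

```bash
python3 - <<'E'
from h import *
o,d=snap("c4")
print(blobs(d["wrist"],red,60),blobs(d["side"],red,30),blobs(d["scene"],red,60))
E
```

```text
5.55 [ 0.6212 -0.3296  0.305 ] tool y [ 0.632  0.775 -0.   ] F [-0.7  0.4  0. ] op 0.498
[([307, 101, 15, 47, 648], [313.9, 123.6])] [([490, 130, 13, 20, 91], [495.6, 139.5]), ([342, 141, 6, 12, 46], [344.1, 146.4]), ([243, 166, 12, 11, 83], [249.0, 171.0]), ([192, 278, 20, 23, 178], [200.3, 286.1])] [([383, 134, 23, 20, 140], [397.4, 144.4]), ([400, 197, 18, 15, 208], [408.0, 204.3]), ([0, 257, 14, 19, 156], [6.4, 266.6]), ([274, 270, 12, 24, 179], [279.9, 281.7])]
```

View pics/c4_wrist.png

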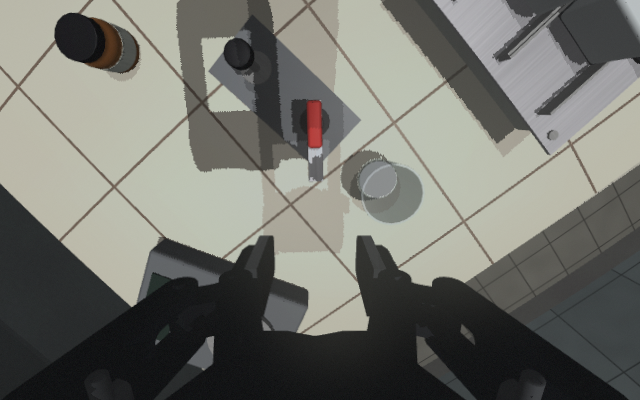

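View pics/c4_side.png

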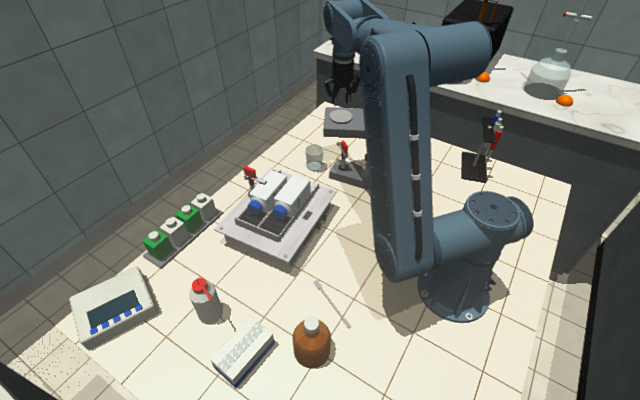

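```bash
python3 - <<'E'
from h import *
o,d=pickle.load(open("c4.pkl","rb")); w=d["wrist"]
save("w4a.png",w["pixels"],(270,70,370,210),5)
h=cv2.cvtColor(w["pixels"],cv2.COLOR_BGR2HSV).astype(int);m=red(h[...,0],h[...,1],h[...,2]).astype(np.uint8);m[:60]=0
c=max(cv2.findContours(m,0,2)[0],key=cv2.contourArea);print(cv2.minAreaRect(c)); print(cv2.boundingRect(c))
for y in range(100,150,4): print(y,np.where(m[y])[0][[0,-1]] if m[y].any() else None)
E
```

```text
((314.0, 124.0), (46.0, 14.0), 90.0)
(307, 101, 15, 47)
100 None
104 [307 320]
108 [307 320]
112 [307 320]
116 [307 320]
120 [307 321]
124 [307 321]
128 [308 321]
132 [308 321]
136 [308 321]
140 [308 321]
144 [308 321]
148 None
```

View pics/w4a.png

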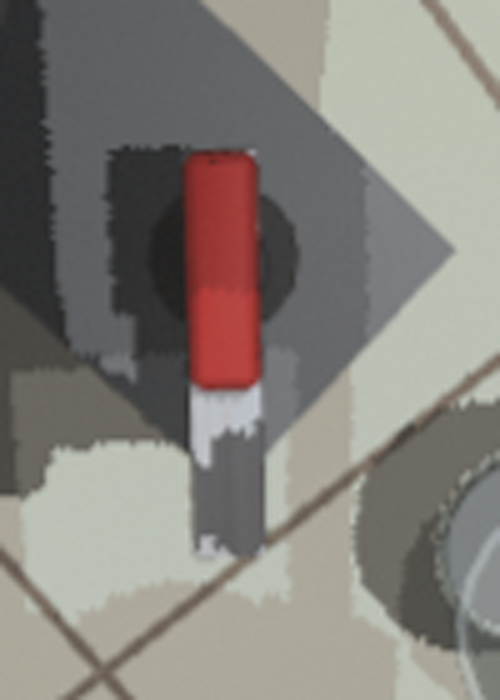

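```bash
python3 - <<'E'
from h import *
o,d=pickle.load(open("c4.pkl","rb")); w=d["wrist"]
p=plane(w,o,[[314,100.7],[315,147.7],[307,124],[321.7,124]],.167)
print(p.round(4),np.linalg.norm(p[0]-p[1]),np.linalg.norm(p[2]-p[3]))
c=(p[0]+p[1])/2; a=p[1]-p[0]; yaw=np.degrees(np.arctan2(a[1],a[0])); print("centre",c,"yaw",yaw)
t=plane(w,o,[[270+228/5,70+553/5]],.131);print("tip",t, np.linalg.norm((t-c)[0,:2]), np.degrees(np.arctan2(*(t-c)[0,[1,0]])))
col=plane(w,o,[[270+224/5,70+258/5]],.045);print("collar",col)
print("tri handle", tri([(w,o,[314.3,124]),(d["side"],o,[344.1,146.4]),(d["scene"],o,[279.9,281.7])]))
Y=Rt(o)[:,1];print("tool y yaw",np.degrees(np.arctan2(Y[1],Y[0])))
for z in (.137,.305):
  print("tool shift",(Rt(o).T@(np.r_[c[:2],z]-o["eef_pos"])*1000).round(1))
# slot & bottle from c3
o3,d3=pickle.load(open("c3.pkl","rb"));w3=d3["wrist"]
save("w3a.png",w3["pixels"],(180,0,400,270),2.6); save("w3b.png",w3["pixels"],(205,65,265,150),7)
E
```

```text
[[ 0.5588 -0.2783  0.167 ]
 [ 0.5923 -0.3044  0.167 ]
 [ 0.5707 -0.2964  0.167 ]
 [ 0.5793 -0.2859  0.167 ]] 0.04244059929446703 0.013586087659858585
centre [ 0.57556593 -0.29137527  0.167     ] yaw -37.94327186179115
tip [[ 0.62349412 -0.32900445  0.131     ]] 0.06093494232014717 -38.136021055047166
collar [[ 0.57569541 -0.29129938  0.045     ]]
tri handle [ 0.57546353 -0.29132174  0.14830446]
tool y yaw 50.7797675129463
tool shift [168.    0.8 -59.5]
tool shift [ -0.    0.7 -59.5]
```

View pics/w3b.png

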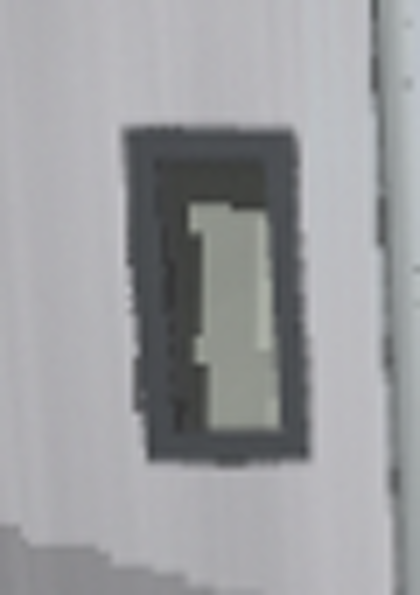

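View pics/w3a.png

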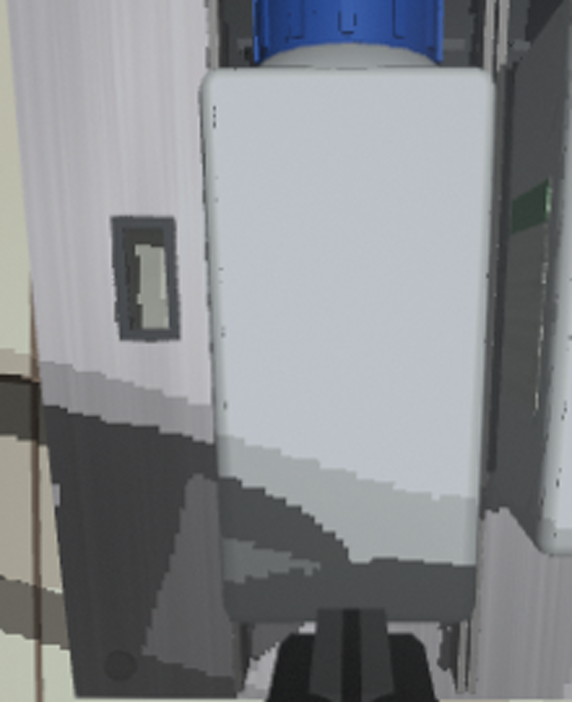

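```bash
python3 - <<'E'
from h import *
o,d=pickle.load(open("c3.pkl","rb")); w=d["wrist"]
p=plane(w,o,[[205+x/7,65+y/7] for x,y in [(125,128),(297,130),(310,460),(150,462)]],.09)
e=lambda a:np.degrees(np.arctan2(a[1],a[0]))
print(p.round(4).tolist(),p.mean(0),e(p[0]-p[3])-90,e(p[1]-p[2])-90,e(p[1]-p[0]))
b=plane(w,o,[[180+x/2.6,y/2.6] for x,y in [(203,72),(492,72),(474,615),(225,615)]],.17)
print(b.round(4).tolist(),b.mean(0),e(b[0]-b[3])-90,e(b[1]-b[2])-90)
ang=np.radians(5.7);R=np.array([[np.cos(ang),-np.sin(ang)],[np.sin(ang),np.cos(ang)]])
S=p.mean(0)[:2]-R@[-.105,-.02];print("shaker",S,"bottle mid in shaker",R.T@(b.mean(0)[:2]-S))
E
```

```text
[[0.5135, 0.0704, 0.09], [0.535, 0.0721, 0.09], [0.5385, 0.0318, 0.09], [0.5177, 0.0296, 0.09]] [0.526161   0.05098647 0.09      ] 5.910227233762441 4.91651053442628 4.58838030654376
[[0.5577, 0.0984, 0.17], [0.6232, 0.105, 0.17], [0.6379, -0.0275, 0.17], [0.5705, -0.0342, 0.17]] [0.59730283 0.03542147 0.17      ] 5.512278035524631 6.332639022285278
shaker [0.62865544 0.08131616] bottle mid in shaker [-0.03575584 -0.04255384]
```

Request:
servo_tool:
  targets:
    - [-0.02, 0, 0, 0, 1, -30, 0]
    - [-0.02, 0, 0, 0, 1, -59, 0]
    - [-0.02, 0, 0, 40, 1, -59, 0]
    - [-0.02, 0, 0, 80, 1, -59, 0]
    - [-0.02, 0, 0, 120, 1, -59, 0]
    - [-0.02, 0, 0, 150, 1, -59, 0]
    - [-0.02, 0, 0, 166, 1, -59, 0]
    - [-0.02, 0, 0, 168, 1, -59, 0]

```text
time_s: 6.7
eef_pos: [0.5766, -0.2875, 0.1372]
eef_rot: [0.669, 0.229, 0.669, -0.229]
wrist_force: [-0.8, 0.2, 0.7]
opening: 0.503
```

```bash
python3 - <<'E'
from h import *
o,d=snap("c5",["wrist"])
print((Rt(o).T@(np.r_[.5756,-.2914,.137]-o["eef_pos"])*1000).round(1))
E
```

```text
6.7 [ 0.5766 -0.2875  0.1372] tool y [0.613 0.79  0.   ] F [-0.8  0.2  0.7] op 0.503
[ 0.2 -3.7  1.6]
```

View pics/c5_wrist.png

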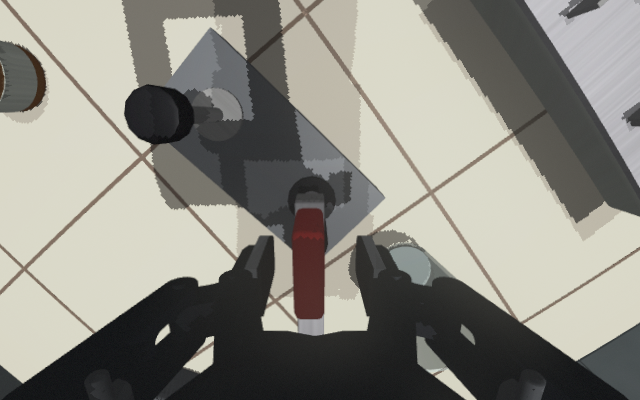

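Request:
servo_tool:
  targets:
    - [0, 0, 0, 0, -3, 1.5, 0]
    - [0, 0, 0, 0, -4, 1.5, 0]
    - [0, 0, 0, 0, -4, 1.5, -0.5]
    - [0, 0, 0, 0, -4, 1.5, -1]
    - [0, 0, 0, 0, -4, 1.5, -1]
    - [0, 0, 0, 0, -4, 1.5, -1]
    - [0, 0, 0, 0, -4, 1.5, -1]
    - [0, 0, 0, 0, -4, 1.5, -1]

```text
time_s: 7.75
eef_pos: [0.576, -0.2925, 0.1386]
eef_rot: [0.669, 0.229, 0.668, -0.229]
wrist_force: [-0.4, -1.2, 5.2]
opening: 0.153
```

Request:
servo_tool:
  targets:
    - [0, 0, 0, -30, 0, 0, -1]
    - [0, 0, 0, -70, 0, 0, -1]
    - [0, 0, 0, -110, 0, 0, -1]
    - [0.12, 0, 0, -150, 0, 0, -1]
    - [0.26, 0, 0, -150, 25, -26, -1]
    - [0.4, 0, 0, -150, 55, -57, -1]
    - [0.54, 0, 0, -150, 85, -88, -1]
    - [0.68, 0, 0, -150, 115, -120, -1]

```text
time_s: 8.75
eef_pos: [0.5509, -0.1262, 0.2873]
eef_rot: [0.553, 0.441, 0.553, -0.441]
wrist_force: [0.0, -0.6, -1.4]
opening: 0.155
```

```bash
python3 - <<'E'
from h import *
o,d=snap("c6")
R=Rt(o);print((R.T@(np.r_[.526,.051,.290]-o["eef_pos"])*1000).round(1), np.degrees(np.arctan2(R[1,1],R[0,1])))
a=d["scene"]["pixels"][130:330,220:420];b=d["side"]["pixels"][90:290,200:400]
save("c6.png",np.hstack([a,b]),None,2)
E
```

```text
8.75 [ 0.5509 -0.1262  0.2873] tool y [ 0.975  0.224 -0.   ] F [ 0.  -0.6 -1.4] op 0.155
[  -2.6   15.3 -178.3] 12.921565186672892
```

View pics/c6.png

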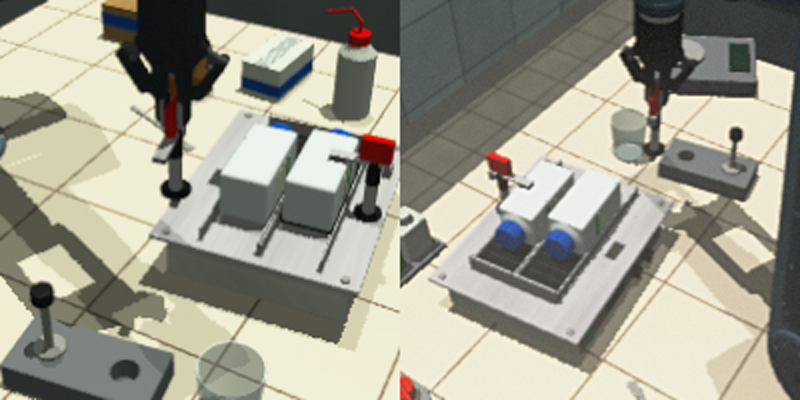

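View pics/c6_wrist.png

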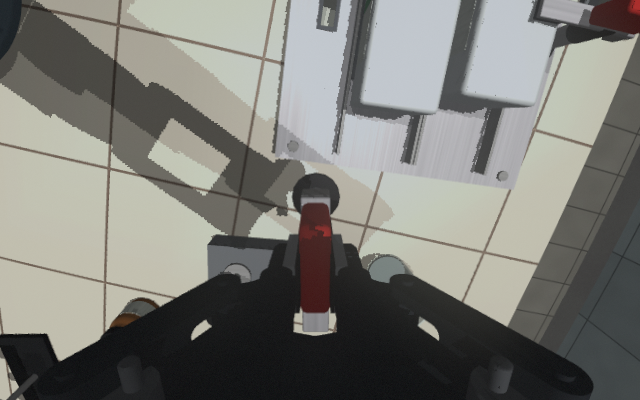

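Request:
servo_tool:
  targets:
    - [0.05, 0, 0, 0, 5, -30, -1]
    - [0.127, 0, 0, 0, 10, -75, -1]
    - [0.127, 0, 0, 0, 15, -120, -1]
    - [0.127, 0, 0, 0, 15, -160, -1]
    - [0.127, 0, 0, 0, 15, -178, -1]
    - [0.127, 0, 0, 25, 15, -178, -1]
    - [0.127, 0, 0, 50, 15, -178, -1]
    - [0.127, 0, 0, 55, 15, -178, -1]

```text
time_s: 9.9
eef_pos: [0.5236, 0.0503, 0.2306]
eef_rot: [0.525, 0.472, 0.527, -0.474]
wrist_force: [-0.4, 0.4, -1.8]
opening: 0.154
```

```bash
python3 - <<'E'
from h import *
o,d=snap("c7")
R=Rt(o);print((R.T@(np.r_[.526,.051,.187]-o["eef_pos"])*1000).round(1), np.degrees(np.arctan2(R[1,1],R[0,1])))
a=d["scene"]["pixels"][130:280,220:420];b=d["side"]["pixels"][120:270,230:430]
save("c7.png",np.vstack([a,b]),None,4); save("c7w.png",d["wrist"]["pixels"],(240,120,400,340),3.5)
z=o["eef_pos"][2]-.097
print("collar bottom pred px scene/side", proj(d["scene"],o,np.r_[o["eef_pos"][:2],z]),proj(d["side"],o,np.r_[o["eef_pos"][:2],z]),proj(d["wrist"],o,np.r_[o["eef_pos"][:2],z+.008]))
E
```

```text
9.9 [0.5236 0.0503 0.2306] tool y [ 0.994  0.106 -0.004] F [-0.4  0.4 -1.8] op 0.154
[43.6  2.6 -0.5] 6.086859351153041
collar bottom pred px scene/side [[329.10379776 205.72291192]] [[307.36342332 206.39834232]] [[313.7222727  202.48210303]]
```

View pics/c7.png

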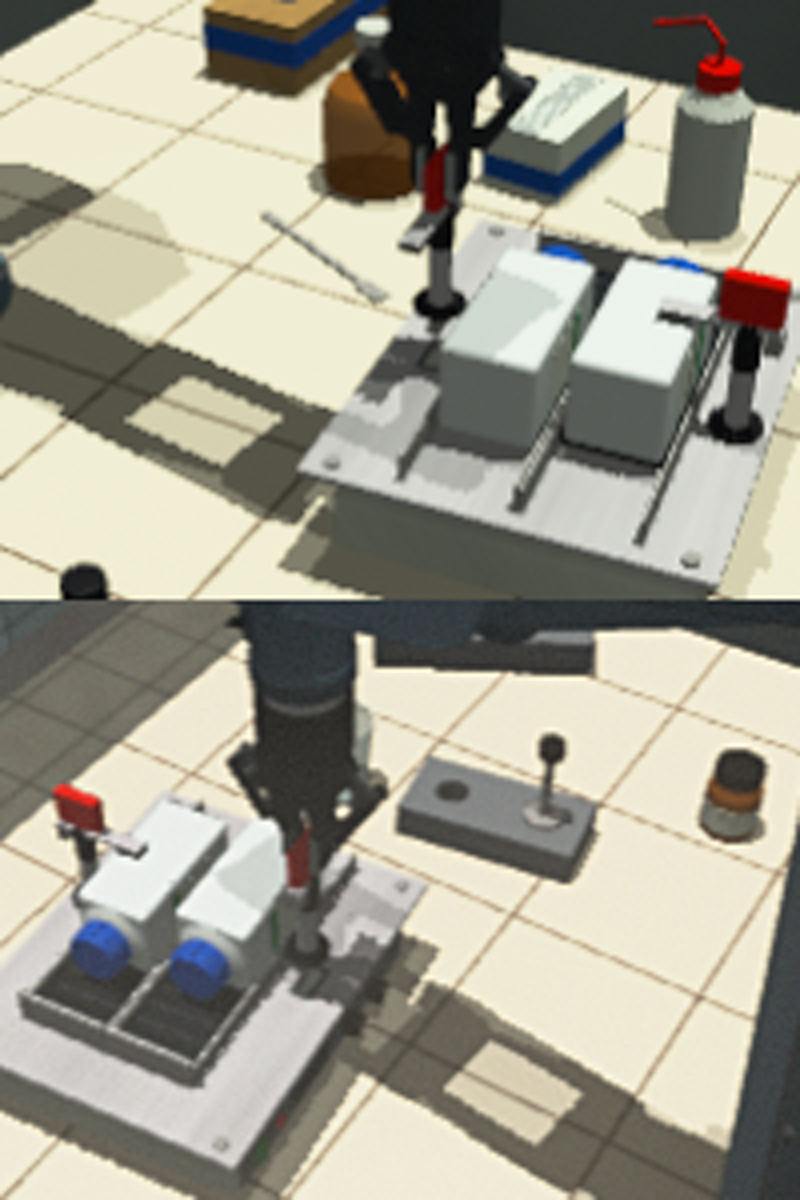

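View pics/c7w.png

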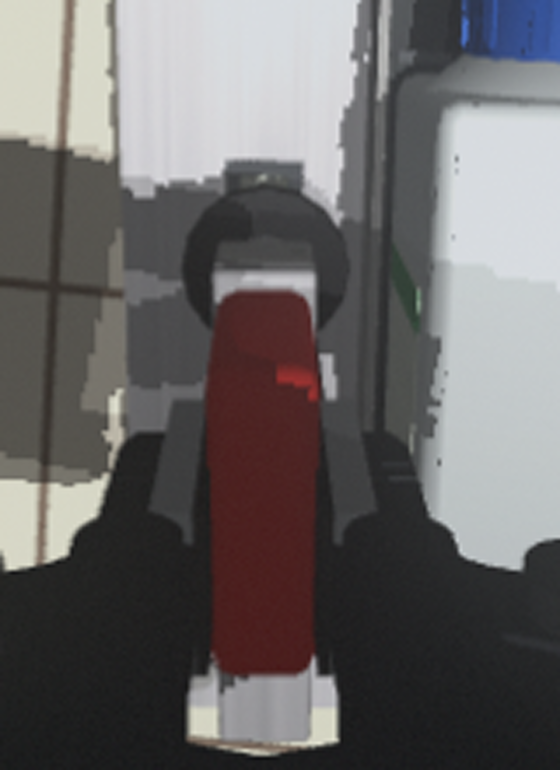

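```bash
python3 - <<'E'
from h import *
o,d=pickle.load(open("c7.pkl","rb")); w=d["wrist"];R=Rt(o)
T=lambda p:(R.T@(p-o["eef_pos"]).T*1000).T.round(1)
q=lambda l:[[240+x/3.5,120+y/3.5] for x,y in l]
z=o["eef_pos"][2]-.097
print("collar bottom z",z)
p=plane(w,o,q([(182,265),(349,265),(265,185)]),z+.005);print(T(p))
s=plane(w,o,q([(224,165),(304,163),(264,164)]),.09);print("slot far edge",T(s))
A=np.radians(5.6);c=np.array([.526,.051,.09]);u=np.array([-np.sin(A),np.cos(A),0]);v=np.array([np.cos(A),np.sin(A),0])
print("expected far edge",T(np.array([c+.02*u-.0105*v,c+.02*u+.0105*v])))
for z2 in (z,):
  for n in("scene","side"): print(n,proj(d[n],o,[np.r_[o["eef_pos"][:2],z2+.004]]))
save("c7s.png",np.hstack([cv2.resize(d["scene"]["pixels"][165:235,290:360],None,fx=5,fy=5,interpolation=2),cv2.resize(d["side"]["pixels"][165:235,270:340],None,fx=5,fy=5,interpolation=2)]))
E
```

```text
collar bottom z 0.13358429037212607
[[ 92.1 -17.6  -4.8]
 [ 91.9  21.7  -4.9]
 [ 92.    1.9 -24. ]]
slot far edge [[140.6  -9.3 -20.1]
 [140.6  12.9 -20.7]
 [140.6   1.8 -20.4]]
expected far edge [[140.6  -7.4 -20.5]
 [140.5  13.6 -20.3]]
scene [[329.12589529 204.59040963]]
side [[307.34571414 205.59210502]]
```

View pics/c7s.png

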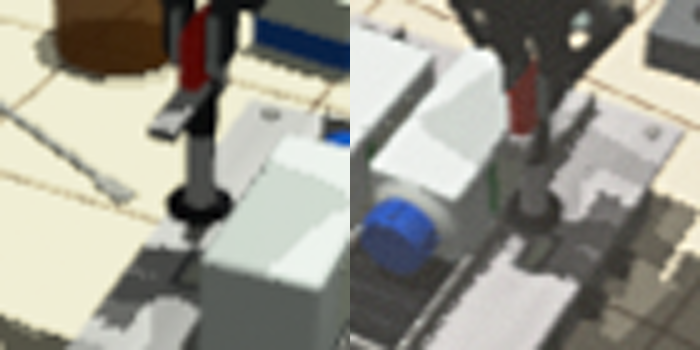

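```bash
python3 - <<'E'
from h import *
o,d=pickle.load(open("c7.pkl","rb")); w=d["wrist"];R=Rt(o)
T=lambda p:(R.T@(p-o["eef_pos"]).T*1000).T.round(1)
q=lambda l:[[240+x/3.5,120+y/3.5] for x,y in l]
z0=o["eef_pos"][2]-.0986
print("handle top ends",T(plane(w,o,q([(265,292),(263,672)]),z0+.127)))
print("finger far end",T(plane(w,o,q([(265,270)]),z0+.091)),"near end",T(plane(w,o,q([(265,740)]),z0+.091)))
X=tri([(d["scene"],o,[330,206]),(d["side"],o,[306.6,207.4])]);print("collar tri",X,T(X[None])[0])
X=tri([(d["scene"],o,[330,206]),(d["side"],o,[306.6,207.4]),(w,o,q([(265.5,262)])[0])]);print("collar tri3",X,T(X[None])[0])
# shafts: slot in scene/side calibration check with initial pics
o0,d0=pickle.load(open("c0.pkl","rb"));g=lambda a:[[210+x/4,120+y/4] for x,y in a]
print("slot from side",plane(d0["side"],o0,g([(390,380)]),.09))
E
```

```text
handle top ends [[-28.4   1.6 -34.9]
 [-28.4   1.4  16.7]]
finger far end [[  7.6   1.7 -27.4]] near end [[ 7.6  1.8 58.1]]
collar tri [0.52475357 0.05360887 0.13096242] [99.6  1.9 -3.1]
collar tri3 [0.52481043 0.05376473 0.13091415] [99.7  1.9 -3.3]
slot from side [[0.52366512 0.05052588 0.09      ]]
```

Request:
servo_tool:
  targets:
    - [0, 0, 0, 5, 0.6, 3, -1]
    - [0, 0, 0, 10, 0.6, 3, -1]
    - [0, 0, 0, 15, 0.6, 3, -1]
    - [0, 0, 0, 15, 0.6, 3, -1]
    - [0, 0, 0, 15, 0.6, 3, -1]
    - [0, 0, 0, 15, 0.6, 3, -1]
    - [0, 0, 0, 15, 0.6, 3, -1]
    - [0, 0, 0, 15, 0.6, 3, -1]

```text
time_s: 11.05
eef_pos: [0.526, 0.0475, 0.2183]
eef_rot: [0.526, 0.473, 0.526, -0.473]
wrist_force: [0.0, -0.4, -1.0]
opening: 0.15
```

```bash
python3 - <<'E'
from h import *
o,d=snap("c8"); w=d["wrist"];R=Rt(o)
o7=pickle.load(open("c7.pkl","rb"))[0]; print("moved",(Rt(o7).T@(o["eef_pos"]-o7["eef_pos"])*1000).round(1),"axis tilt",R[:,0].round(4),np.degrees(np.arctan2(R[1,1],R[0,1])))
print("slot centre in tool",(R.T@(np.r_[.526,.051,.09]-o["eef_pos"])*1000).round(1))
save("c8w.png",w["pixels"],(270,140,360,240),7)
save("c8s.png",np.hstack([cv2.resize(d["scene"]["pixels"][165:235,290:360],None,fx=5,fy=5,interpolation=2),cv2.resize(d["side"]["pixels"][165:235,270:340],None,fx=5,fy=5,interpolation=2)]))
E
```

```text
11.05 [0.526  0.0475 0.2183] tool y [0.994 0.106 0.001] F [ 0.  -0.4 -1. ] op 0.15
moved [12.3  2.1  3. ] axis tilt [ 5.e-04 -1.e-04 -1.e+00] 6.081602314648919
slot centre in tool [128.3   0.3  -3.5]
```

View pics/c8w.png

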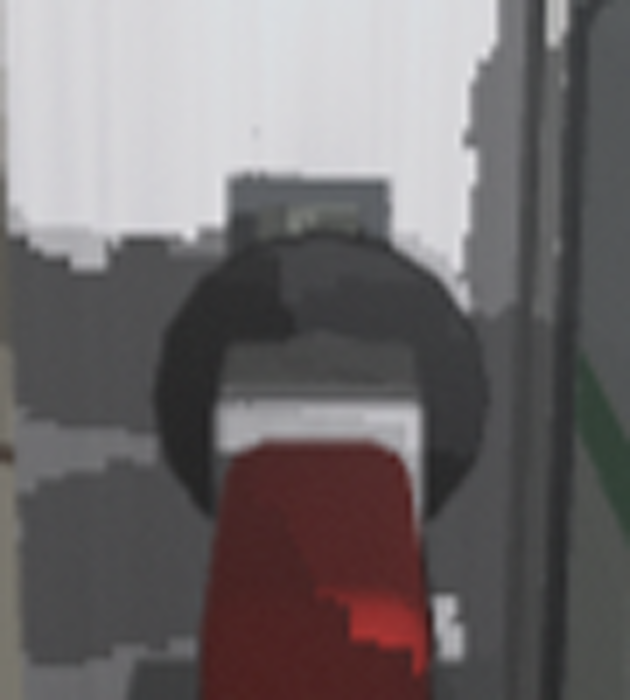

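View pics/c8s.png

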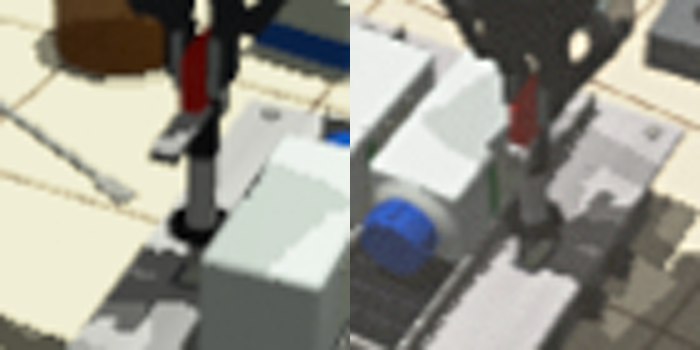

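```bash
python3 - <<'E'
from h import *
o,d=pickle.load(open("c8.pkl","rb")); w=d["wrist"];R=Rt(o)
T=lambda p:(R.T@(p-o["eef_pos"]).T*1000).T.round(1)
q=lambda l:[[270+x/7,140+y/7] for x,y in l]
z=o["eef_pos"][2]-.0986
print(z,T(plane(w,o,q([(156,390),(488,390),(325,235)]),z+.006)))
print("slot far edge",T(plane(w,o,q([(228,180),(388,178),(308,179),(230,240),(390,240)]),.09)))
print("slot inner",T(plane(w,o,q([(258,220),(360,205)]),.09)))
E
```

```text
0.11965384699857295 [[ 92.6 -17.4  -4.7]
 [ 92.6  21.8  -4.7]
 [ 92.6   2.5 -23.3]]
slot far edge [[128.2 -10.1 -23.6]
 [128.3  11.  -23.9]
 [128.3   0.5 -23.8]
 [128.2  -9.9 -15.6]
 [128.3  11.4 -15.6]]
slot inner [[128.2  -6.2 -18.3]
 [128.3   7.4 -20.3]]
```

Request:
servo_tool:
  targets:
    - [0, 0, 0, 0, -1, 0, -1]
    - [0, 0, 0, 2, -1.8, 0, -1]
    - [0, 0, 0, 4, -1.8, 0, -1]
    - [0, 0, 0, 4, -1.8, 0, -1]
    - [0, 0, 0, 4, -1.8, 0, -1]
    - [0, 0, 0, 4, -1.8, 0, -1]
    - [0, 0, 0, 4, -1.8, 0, -1]
    - [0, 0, 0, 4, -1.8, 0, -1]

```text
time_s: 12.2
eef_pos: [0.5242, 0.0473, 0.2142]
eef_rot: [0.526, 0.473, 0.526, -0.473]
wrist_force: [-0.1, -0.1, -0.5]
opening: 0.151
```

```bash
python3 - <<'E'
from h import *
o,d=snap("c9",["wrist"]); w=d["wrist"];R=Rt(o)
o7=pickle.load(open("c8.pkl","rb"))[0]; print("moved",(Rt(o7).T@(o["eef_pos"]-o7["eef_pos"])*1000).round(1),np.degrees(np.arctan2(R[1,1],R[0,1])))
save("c9w.png",w["pixels"],(270,140,360,240),7)
E
```

```text
12.2 [0.5242 0.0473 0.2142] tool y [0.994 0.106 0.   ] F [-0.1 -0.1 -0.5] op 0.151
moved [ 4.  -1.8  0. ] 6.083772008186936
```

View pics/c9w.png

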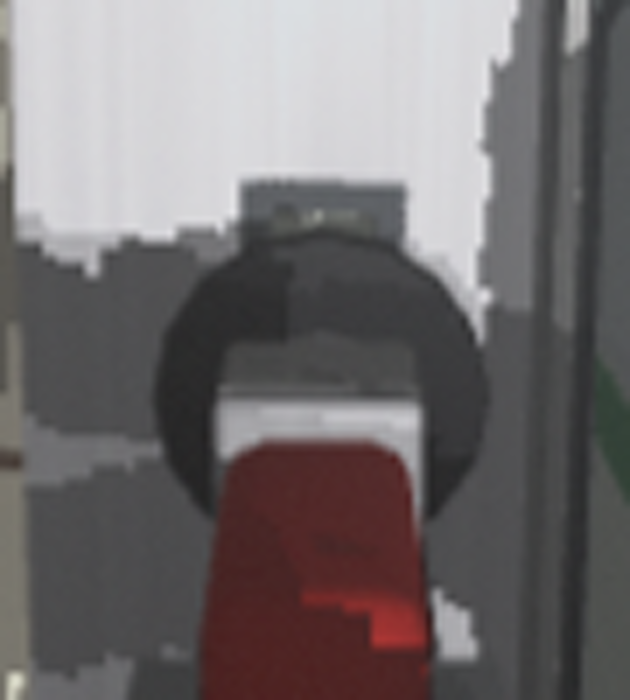

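Request:
servo_tool:
  targets:
    - [0, 0, 0, 4, 0, 0, -1]
    - [0, 0, 0, 8, 0, 0, -1]
    - [0, 0, 0, 11, 0, 0, -1]
    - [0, 0, 0, 14, 0, 0, -1]
    - [0, 0, 0, 17, 0, 0, -1]
    - [0, 0, 0, 20, 0, 0, -1]
    - [0, 0, 0, 22, 0, 0, -1]
    - [0, 0, 0, 22, 0, 0, -1]

```text
time_s: 13.25
eef_pos: [0.5241, 0.0473, 0.192]
eef_rot: [0.526, 0.473, 0.526, -0.473]
wrist_force: [-0.2, -0.3, -1.4]
opening: 0.152
```

```bash
python3 - <<'E'
from h import *
o,d=snap("c10"); w=d["wrist"];R=Rt(o); print(o["torque"].round(2))
save("c10w.png",w["pixels"],(270,140,360,240),5)
save("c10s.png",np.hstack([cv2.resize(d["scene"]["pixels"][165:235,290:360],None,fx=5,fy=5,interpolation=2),cv2.resize(d["side"]["pixels"][165:235,270:340],None,fx=5,fy=5,interpolation=2)]))
E
```

```text
13.25 [0.5241 0.0473 0.192 ] tool y [0.994 0.106 0.   ] F [-0.2 -0.3 -1.4] op 0.152
[ 0.01 -0.01 -0.02]
```

View pics/c10s.png

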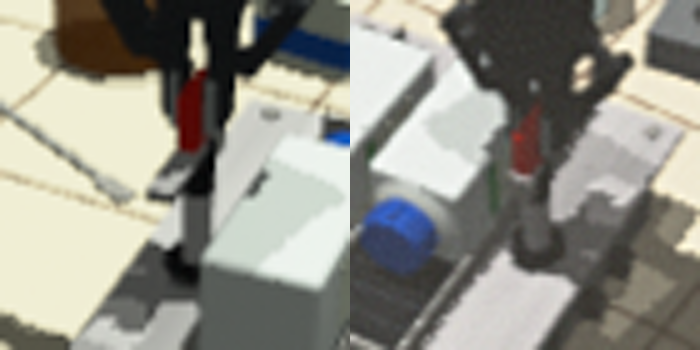

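View pics/c10w.png

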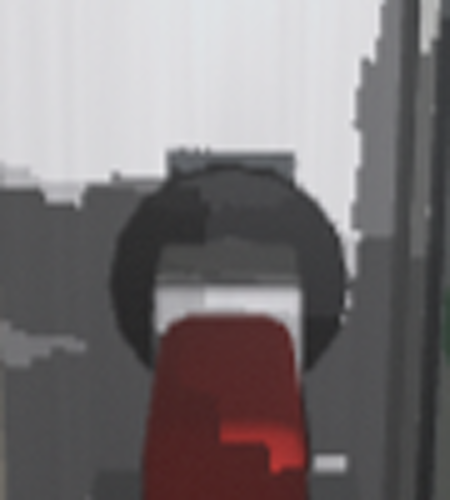

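Request:
servo_tool:
  targets:
    - [0, 0, 0, 1, 0, 0, -1]
    - [0, 0, 0, 2, 0, 0, -1]
    - [0, 0, 0, 3, 0, 0, -1]
    - [0, 0, 0, 3.5, 0, 0, -1]
    - [0, 0, 0, 3.5, 0, 0, -1]
    - [0, 0, 0, 3.5, 0, 0, -1]
    - [0, 0, 0, 3.5, 0, 0, -1]
    - [0, 0, 0, 3.5, 0, 0, -1]

```text
time_s: 14.4
eef_pos: [0.5243, 0.0473, 0.1889]
eef_rot: [0.526, 0.473, 0.526, -0.473]
wrist_force: [-0.1, 0.1, -1.3]
opening: 0.152
```

Request:
servo_tool:
  targets:
    - [0, 0, 0, 0.5, 0, 0, -1]
    - [0, 0, 0, 1, 0, 0, -1]
    - [0, 0, 0, 1.5, 0, 0, -1]
    - [0, 0, 0, 2, 0, 0, -1]
    - [0, 0, 0, 2, 0, 0, -1]
    - [0, 0, 0, 2, 0, 0, -1]
    - [0, 0, 0, 2, 0, 0, -1]
    - [0, 0, 0, 2, 0, 0, -1]

```text
time_s: 15.4
eef_pos: [0.5249, 0.0473, 0.1886]
eef_rot: [0.527, 0.473, 0.525, -0.472]
wrist_force: [-2.1, -0.3, 9.8]
opening: 0.153
```

```bash
python3 - <<'E'
from h import *
o,d=snap("c11"); w=d["wrist"];R=Rt(o); print(o["torque"].round(2))
T=lambda p:(R.T@(p-o["eef_pos"]).T*1000).T.round(1)
save("c11w.png",w["pixels"],(270,140,360,240),7)
save("c11s.png",np.hstack([cv2.resize(d["scene"]["pixels"][165:235,290:360],None,fx=5,fy=5,interpolation=2),cv2.resize(d["side"]["pixels"][165:235,270:340],None,fx=5,fy=5,interpolation=2)]))
E
```

```text
15.4 [0.5249 0.0473 0.1886] tool y [0.994 0.106 0.002] F [-2.1 -0.3  9.8] op 0.153
[ 0.16  0.92 -0.09]
```

View pics/c11s.png

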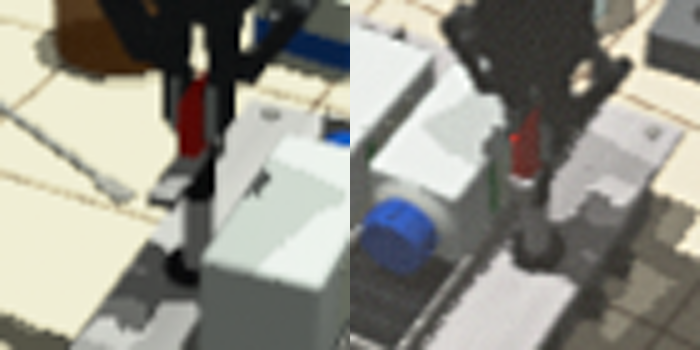

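View pics/c11w.png

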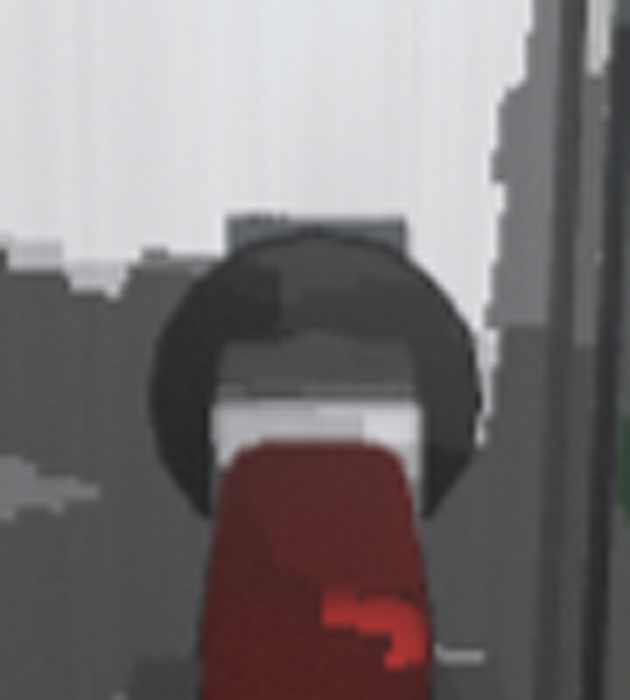

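Request:
servo_tool:
  targets:
    - [0, 0, 0, -0.3, 0, 0, -1]
    - [-0.15, 0, 0, -0.3, 0.5, 0, -1]
    - [-0.3, 0, 0, -0.3, 1.1, -0.2, -1]
    - [-0.45, 0, 0, -0.3, 1.6, -0.4, -1]
    - [-0.6, 0, 0, -0.3, 2.0, -0.6, -1]
    - [-0.75, 0, 0, -0.3, 2.5, -1, -1]
    - [-0.9, 0, 0, -0.3, 2.8, -1.4, -1]
    - [-0.9, 0, 0, -0.3, 2.8, -1.4, -1]

```text
time_s: 16.55
eef_pos: [0.5275, 0.049, 0.1887]
eef_rot: [0.68, 0.197, 0.678, -0.197]
wrist_force: [-0.2, -0.5, -0.2]
opening: 0.153
```

```bash
python3 - <<'E'
from h import *
o,d=snap("c12",["scene","wrist"]); R=Rt(o); print(o["torque"].round(2),o["q"].round(2))
y=np.degrees(np.arctan2(R[1,1],R[0,1]));print(y,"clamp yaw",y-90,"remaining rad",np.radians(95.6-y))
c=o["eef_pos"]-.0036*R[:,2];print("clamp axis est",c)
print("slot .524,.051 in tool",(R.T@(np.r_[.5243,.051,.09]-o["eef_pos"])*1000).round(1))
save("c12s.png",d["scene"]["pixels"],(270,130,390,230),5)
E
```

```text
16.55 [0.5275 0.049  0.1887] tool y [0.536 0.844 0.001] F [-0.2 -0.5 -0.2] op 0.153
[-0.03  0.07 -0.05] [-0.13  0.12  1.76 -0.    1.25 -1.14]
57.5862702783345 clamp yaw -32.4137297216655 remaining rad 0.6634647446062905
clamp axis est [0.52445185 0.05089864 0.18865241]
slot .524,.051 in tool [98.7 -0.1 -4. ]
```

View pics/c12s.png

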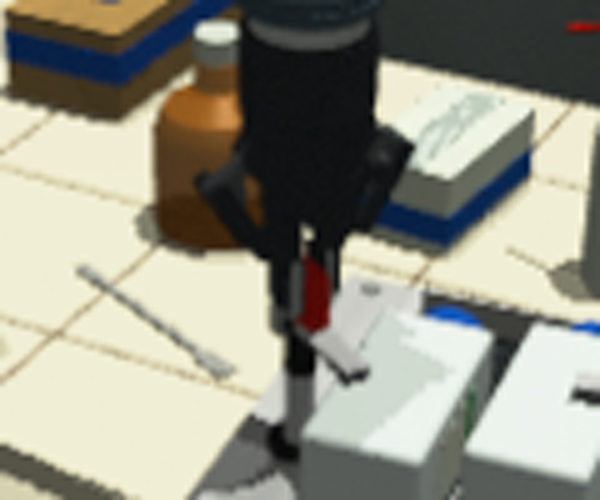

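View pics/c12_wrist.png

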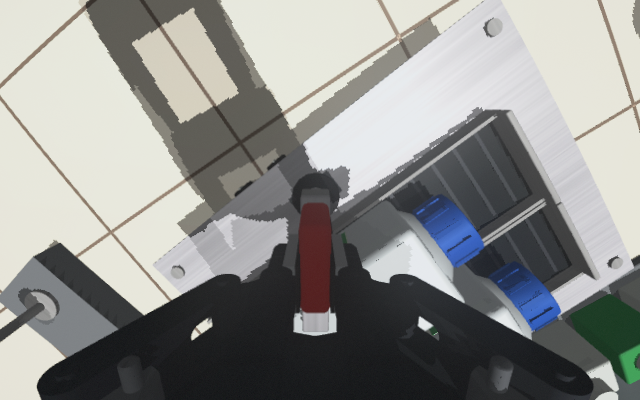

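Request:
servo_tool:
  targets:
    - [-0.13, 0, 0, 0, 0.5, 0, -1]
    - [-0.27, 0, 0, 0, 1.0, -0.1, -1]
    - [-0.4, 0, 0, 0, 1.4, -0.3, -1]
    - [-0.53, 0, 0, 0, 1.8, -0.5, -1]
    - [-0.66, 0, 0, 0, 2.2, -0.8, -1]
    - [-0.66, 0, 0, 0, 2.2, -0.8, -1]
    - [-0.66, 0, 0, 0, 2.2, -0.8, -1]
    - [-0.66, 0, 0, 0, 2.2, -0.8, -1]

```text
time_s: 17.65
eef_pos: [0.528, 0.0512, 0.1886]
eef_rot: [0.707, -0.032, 0.706, 0.032]
wrist_force: [-0.5, -0.2, -0.3]
opening: 0.158
```

```bash
python3 - <<'E'
from h import *
o,d=snap("c13"); R=Rt(o); print(o["torque"].round(2))
y=np.degrees(np.arctan2(R[1,1],R[0,1]));print("clamp yaw",y-90)
print("clamp axis est",o["eef_pos"]-.0036*R[:,2])
save("c13s.png",np.hstack([d["scene"]["pixels"][130:230,270:390],d["side"]["pixels"][130:230,240:360]]),None,3.3)
E
```

```text
17.65 [0.528  0.0512 0.1886] tool y [-0.09   0.996 -0.001] F [-0.5 -0.2 -0.3] op 0.158
[-0.06  0.02  0.04]
clamp yaw 5.184323804568322
clamp axis est [0.52443144 0.05086105 0.18860746]
```

View pics/c13s.png

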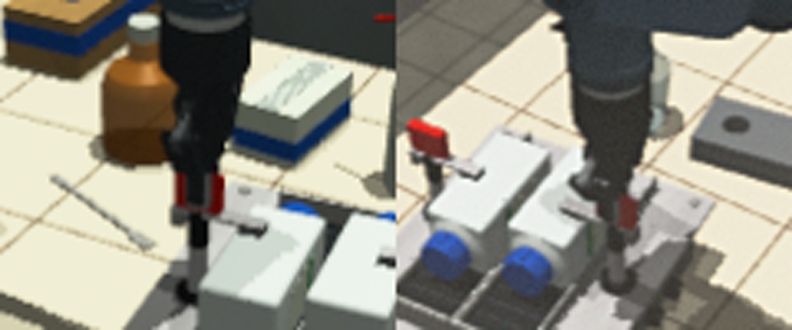

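View pics/c13_wrist.png

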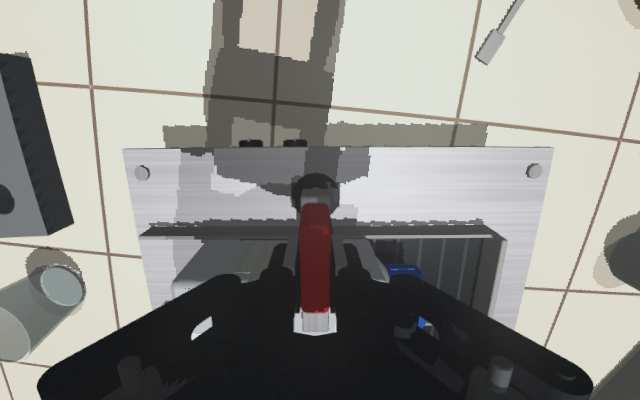

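Request:
servo_tool:
  targets:
    - [0, 0, 0, 0, 0, 0, -0.5]
    - [0, 0, 0, 0, 0, 0, -0.3]
    - [0, 0, 0, 0, 0, 0, -0.1]
    - [0, 0, 0, 0, 0, 0, 0]
    - [0, 0, 0, 0, 0, 0, 0]
    - [0, 0, 0, -10, 0, 0, 0]
    - [0, 0, 0, -30, 0, 0, 0]
    - [0, 0, 0, -60, 0, 0, 0]

```text
time_s: 18.8
eef_pos: [0.5274, 0.0513, 0.2491]
eef_rot: [0.707, -0.032, 0.706, 0.032]
wrist_force: [0.1, -0.3, 0.3]
opening: 0.504
```

Request:
servo_tool:
  targets:
    - [0, 0, 0, -40, 0, 0, 0]
    - [0, 0, 0, -80, 0, 0, 0]
    - [0, 0, 0, -100, 0, 30, 0]
    - [0, 0, 0, -100, 0, 30, 0]
    - [0, 0, 0, -100, 0, 30, 0]
    - [0, 0, 0, -100, 0, 30, 0]
    - [0, 0, 0, -100, 0, 30, 0]
    - [0, 0, 0, -100, 0, 30, 0]

```text
time_s: 19.8
eef_pos: [0.5569, 0.054, 0.3489]
eef_rot: [0.706, -0.032, 0.706, 0.032]
wrist_force: [-0.2, 0.2, 0.3]
opening: 0.498
```

```bash
python3 - <<'E'
from h import *
o,d=snap("c14"); R=Rt(o); w=d["wrist"]
print(blobs(w,red,60))
save("c14s.png",np.hstack([d["scene"]["pixels"][130:230,270:390],d["side"]["pixels"][130:230,240:360]]),None,3.3)
E
```

```text
19.8 [0.5569 0.054  0.3489] tool y [-0.091  0.996 -0.   ] F [-0.2  0.2  0.3] op 0.498
[([309, 170, 13, 8, 72], [315.2, 174.2]), ([630, 225, 10, 26, 197], [635.2, 239.0])]
```

View pics/c14s.png

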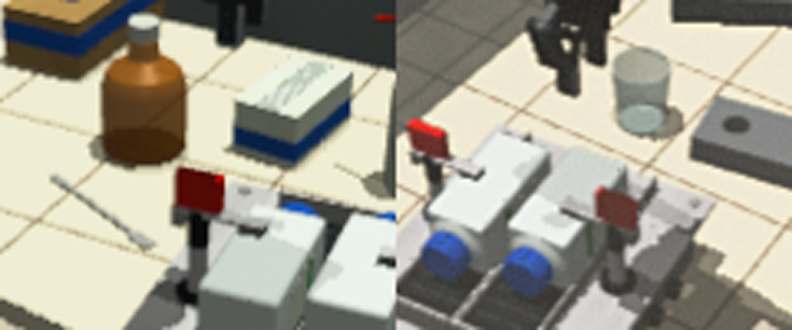

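View pics/c14_wrist.png

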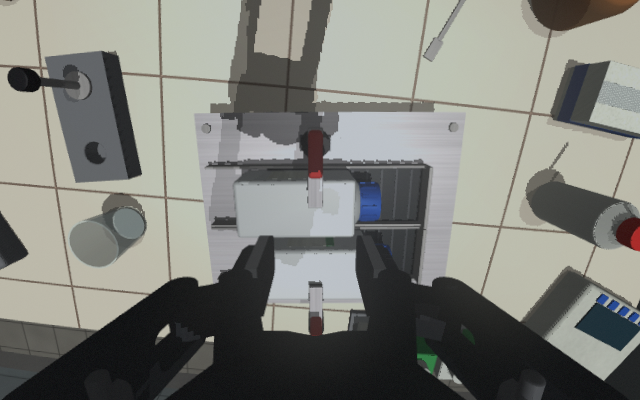

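```bash
python3 - <<'E'
from h import *
o,d=pickle.load(open("c14.pkl","rb")); w=d["wrist"]
save("c14w.png",w["pixels"],(220,110,400,250),4.4)
h=cv2.cvtColor(w["pixels"],cv2.COLOR_BGR2HSV).astype(int);m=(((h[...,0]<10)|(h[...,0]>170))&(h[...,1]>120)).astype(np.uint8);m[:110]=0;m[210:]=0
c=max(cv2.findContours(m,0,2)[0],key=cv2.contourArea);x,y,ww,hh=cv2.boundingRect(c);print(x,y,ww,hh)
p=plane(w,o,[[x+ww/2,y],[x+ww/2,y+hh]],.217);print("handle",p)
t=plane(w,o,[[315.5,207.5]],.181)[0];k=p.mean(0);print("tip",t,"len",np.linalg.norm((t-k)[:2]),"yaw",np.degrees(np.arctan2(t[1]-k[1],t[0]-k[0])))
print("tri handle",tri([(w,o,[x+ww/2,y+hh/2]),(d["side"],o,[240+ (616-396)/3.3,130+207/3.3]),(d["scene"],o,[270+199/3.3,130+190/3.3])]))
A=np.radians(5.6);Rm=np.array([[np.cos(A),-np.sin(A)],[np.sin(A),np.cos(A)]]);S=np.array([.5243,.051])-Rm@[-.105,-.02]
print("tip in shaker",Rm.T@(t[:2]-S),"axis",Rm.T@(k[:2]-S))
b=plane(w,o,[[236,181],[355,181],[355,237],[236,237]],.17);print("bottle",Rm.T@(b.mean(0)[:2]-S),np.degrees(np.arctan2(*(b[1]-b[0])[[1,0]])))
E
```

```text
309 170 13 8
handle [[0.53935535 0.05350175 0.217     ]
 [0.54700374 0.05421419 0.217     ]]
tip [0.58763574 0.05805731 0.181     ] len 0.044654089460861746 yaw 5.396154828858851
tri handle [0.53356156 0.04988301 0.1986583 ]
tip in shaker [-0.04127786 -0.01915686] axis [-0.08593167 -0.01899799]
bottle [-0.03512902 -0.04220713] 95.27392817705832
```

View pics/c14w.png

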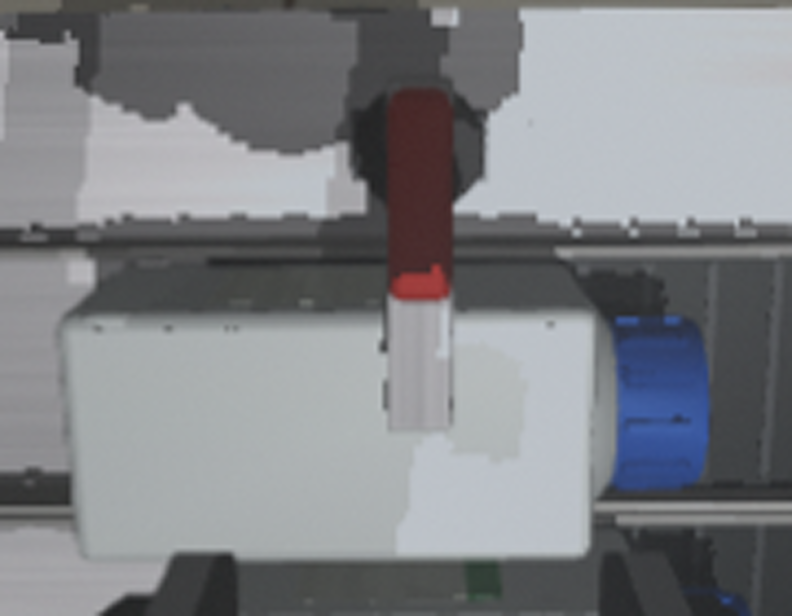

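```bash
python3 - <<'E'
from bench import ctrl
print(ctrl.hand_in())
E
```

```text
the job is handed in; nothing more can be done
None
```

I tipped the sample bottle over the bed edge into the front lane. I then passed the clamp's T-head through the slot until the collar sat on the platform, turned it a quarter turn, and let go. The job was handed in at about 20 s on the clock; hand-in gave no verdict.

What the last checks showed:
- **Bottle:** it lies flat, cap towards the end stop. Its middle is at x ≈ -35 mm in the shaker's frame, and it is parallel to the lane within about 0.5°.
- **Clamp seating:** the collar met the platform with 9.8 N at about the expected height. The clamp's axis is within roughly 1 mm of the slot centre.
- **Finger:** its yaw is about 5.2–5.4°, against a shaker yaw of about 5.6°, so it is square across. The tip is at x ≈ -41 mm, over the bottle (limit -60 mm).
- **Arm:** the gripper is open and clear, 160 mm above where it let go, with about 0 N on the wrist.

Two checks disagreed:
- **Wrist camera offset:** it showed a sideways bias of about 2 mm against the tool position. I therefore lined the clamp up with the slot by comparing the two within the same picture.
- **Handle position:** the final red colour mask caught only the sunlit end of the handle, so that reading of the clamp's axis is invalid. I relied on the tool pose at release and the picture for the axis instead.

I saw no bystander moved in the last pictures, but I did not measure their positions.

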